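# Close up the row of fish packs

## Task

One sealed fish pack stands askew in front of the display rail. Push it along the counter with the fingertips until it stands square in the row, its long side flat against the back rail and its short side up against the other pack. Only push it, never pick it up or tip it, and leave the other pack, the steel pan, the tape roll and the weight where they are.

Things in the scene. Friction and masses are not known exactly. Their poses are not given: they have to be found in the camera images.
- pack: The pack to be pushed: sealed shallow white tray under a clear hard lid with a dark red block inside, the only one askew in front of the row. 95 mm along x, 125 mm along y, 32 mm high, about 0.3 kg; sides upright to 22 mm up, then the lid, 4 mm smaller all round. Origin: centre of its underside; z up. Turned up to 0.35 rad from the guide and 140 to 175 mm in front of the rail at the start.
- neighbour: The other pack, of the same size and kind, already standing square in the row in one end of the guide, left or right (it varies), 1 to 3 mm from rail and cheek. It is loose but backed by the cheek. Origin: centre of its underside; x and y as for the guide.
- guide: Fixed aluminium display guide, 30 mm high, 12 mm thick: straight back rail along y, with a cheek at each end that comes 100 mm towards the robot; 540 mm clear between the cheeks. Origin: on the counter, middle of the rail's front face; x points through the rail, away from the robot (packs stand on the -x side), y along the rail to the left. Turned by up to 0.2 rad.
- pan: Bystander: lidded steel pan, 95 x 125 mm, 54 mm high with a 14 mm black knob on top, standing loose in the other end of the guide. Origin: centre of its underside.
- tape: Bystander: cardboard-brown tape roll standing flat, 90 mm across, 48 mm high, in front of the guide to one side. Origin: centre of its underside.
- weight: Bystander: steel scale weight with a knob, 48 mm across, 58 mm high, in front of the guide to the other side. Origin: centre of its underside.
There are look-alikes about, which are no part of the job. Leave any green look-alike of the pack alone. Leave any green look-alike of the neighbour alone.

How it is judged:
By the outcome, as a careful person would: the job done as asked, in the order asked, and still so for the second after the job is handed in, with the robot touching nothing.
It also fails if it takes over 48 s, if anything falls off the work surface, if the arm or the gripper's body presses on something with over 40 N, if the wrist force passes 120 N, or if a joint passes its speed limit or range.

## Robot

A 6-joint arm with a two-finger parallel gripper is mounted at the origin on the work surface. World frame = base frame: x ahead of the robot, y to its left, z up, the work surface at z = 0. Lengths are in mm, angles in rad, forces in N, time in s.
With the tool pointing down it reaches from about 375 to 900 mm from the base axis. Payload 3.1 kg.
Tool frame: the origin (TCP) lies at the very end of the fingers, on their centre line; the grasp point (between the pads) lies 19 mm behind it (manip.grip_point_offset is the distance from the TCP to the grasp point, in mm); z points along the fingers, y is the direction in which the jaws open and shut (so a half turn about z gives the same grasp; the last joint's range is limited). The gripper opens to 87 mm and grips with 3 to 60 N. Pads are 19 mm wide; open, the fingers measure 117 mm over their backs; the gripper's body (75 mm by 190 mm) begins 51 mm behind the grasp point.
Start: joints at [0.985, 0.527, 1.433, -0, 1.181, -0.178], TCP at [247.827, 573.741, 222.548] pointing down, gripper open.
Joint ranges: [-3.08, 3.08], [-0.75, 2.2], [0.22, 2.44], [-1.43, 4.57], [0, 2.65], [-2.85, 2.85]. Speed limits (rad/s): [2.79, 2.79, 3.14, 3.14, 3.14, 3.14].

## Interface

Orientations are given as a unit quaternion [w, x, y, z].
In Python, from workcell import sensors, vision, manip gives the robot as it stands. The module is installed in compiled form; this text tells all that it offers.
- The arm moves only by the tool jog_arm, never from a script. Its argument "deltas" is a list that holds one entry, the list of rows, each a list of 7 numbers: the turn, a rotation vector about the world's x, y, z in degrees, then the shift along the world's x, y, z in mm, then the closure, from 0 (fully open) to 1 (shut). In form: [[[rx, ry, rz, dx, dy, dz, fingers], ...]]. A call has 1 to 12 rows; each row is the pose to reach, as a shift and turn from the pose measured when the call began; what a row does not reach only later rows make up. A row lasts 1/10 s, in which the tool goes at most 50 mm and 8.59 degrees, less where a joint would pass 70% of its speed; a pose out of reach is approached as far as the arm can. A call with a gripper value outside its range is refused whole. The fingers move at their own pace and stop on an object; "squeeze" is the grip in N (left out, the last holds). Time passes only in rows, so rows that repeat a pose let the fingers close. It gives the time, the measured TCP pose, the force and the opening at its end, in the units of the state.
- sensors.sense(): the state, without advancing time (a new reading comes with each control period).
- vision.camera(name): name is "scene" or "top" or "wrist"; returns a dict with "color" (480x640x3 uint8, blue, green, red), "vfov" (degrees; the focal length in pixels is half the picture's height over the tangent of half this angle, whatever the lens; pixels are square), "cx", "cy" (the principal point, pixels), "rvec" (rotation vector, rad) and "tvec" (3), from world to camera coordinates, as OpenCV has them; the wrist camera has in their place "hand_eye" (4x4, takes a point from camera to tool coordinates, whose origin is the TCP and whose axes are the flange's). Camera axes: x right, y down, z forward; pixel columns grow to the right and rows downward; lengths in mm; the calibration is good to about 2 mm. The wrist camera is an equidistant fisheye: a pixel r from the principal point sees the ray r / f radians off the axis. A picture is of the moment at which its call begins: read the wrist's pose just before it. There is no depth.
- manip.hand_in(): hands the job in, once; it reports no verdict.
Trained networks look in a picture, given as the dict that the camera call returned (one of the last four; its "shot" number tells which), for a name from the list of things; names that differ only in an ending like _2 or _b are one class to them, and where a whole thing is asked for, a point or a joint stands for the part that bears it (a point fixed in the world has none). Each returns a list of dicts, best first, with "p" (0 to 1); they miss things now and then, are a little off and sometimes report something else, mostly with a low value. They report only what shows in the picture. A call takes as long as a camera call. They do not tell look-alikes from the thing itself.
- vision.masks_of(picture, thing): "mask" (480x640 bool, what is visible of it) and "extent" ([left, top, width, height] in pixels, round what is visible of it).
The state is a dict: "time_s": time; "q": joint angles; "qd": joint speeds; "tau": joint torques, N m; "tcp_pos": TCP position; "orientation": TCP orientation; "wrist_force": force on the tool from outside, world axes, zero at the start; "torque": the same for the moment, N m; "opening": finger opening in mm.
Only numpy, scipy, OpenCV 4.12 (cv2) and the standard library are available. Lean on these libraries where they do the work, as an engineer would, in place of code of your own. Each camera call takes 0.05 s, during which the arm holds its last target. There are 200 camera calls.

## Working session

There is one attempt and no reset: what is moved stays moved. The work goes in short steps, Python scripts to look and compute and a tool call to move; the robot and the scene stay as the last step left them, time stands still between calls to the robot, and variables do not carry over. Pictures are saved under pics/ and viewed, about 8 in all and at most 12, crops included, and the job is handed in when it is done.

Besides the shell and the picture viewer there is one more tool, called after ">>>" as name(argument=value, ...), one argument or row to a line, values as JSON. jog_arm: Moves the arm, as the interface text tells. Its arguments: {"type":"object","properties":{"deltas":{"type":"array"},"squeeze":{"type":"number"}},"required":["deltas"]}

```bash
mkdir -p pics; cat > h.py <<'E'
import numpy as np, cv2
from workcell import sensors, vision, manip
def K(c):
    f=240/np.tan(np.radians(c['vfov'])/2); return f
def ray2plane(c,uv,z):
    f=K(c); R=cv2.Rodrigues(np.array(c['rvec'],float))[0]; t=np.array(c['tvec'],float).ravel()
    uv=np.atleast_2d(np.array(uv,float)); d=np.c_[(uv[:,0]-c['cx'])/f,(uv[:,1]-c['cy'])/f,np.ones(len(uv))]@R
    o=-R.T@t; s=(z-o[2])/d[:,2]; return o+d*s[:,None]
def proj(c,P):
    f=K(c); R=cv2.Rodrigues(np.array(c['rvec'],float))[0]; t=np.array(c['tvec'],float).ravel()
    q=np.atleast_2d(P)@R.T+t; return np.c_[c['cx']+f*q[:,0]/q[:,2],c['cy']+f*q[:,1]/q[:,2]]
E
python3 - <<'E'
from h import *
for n in('top','scene'):
    c=vision.camera(n); cv2.imwrite(f'pics/{n}0.png',c['color'])
    print(n,c['vfov'],c['cx'],c['cy'],c['rvec'],c['tvec'])
    if n=='top':
        for th in('pack','guide','pan','tape','weight'):
            for m in vision.masks_of(c,th):
                ys,xs=np.nonzero(m['mask']); print(th,round(m['p'],2),m['extent'],cv2.minAreaRect(np.c_[xs,ys].astype(np.float32)))
print(sensors.sense())
E
```

```text
top 45.52527654057749 321.298461549078 245.07154958000478 [ 2.217607   -2.18167743  0.09428683] [-15.94918506 595.26565475 916.48992364]
pack 0.94 [179.9, 357.1, 90.8, 76.9] ((225.18423461914062, 392.1531982421875), (62.13969802856445, 80.87045288085938), 74.24882507324219)
pack 0.87 [271.5, 263.9, 80.7, 70.8] ((309.17303466796875, 295.1346130371094), (78.44645690917969, 60.59988784790039), 11.309932708740234)
guide 0.87 [126.7, 173.1, 352.8, 101.8] ((300.334228515625, 222.17535400390625), (69.92943572998047, 349.01910400390625), 83.9909896850586)
pan 0.93 [129.3, 202.5, 90.8, 67.2] ((172.7555389404297, 236.90631103515625), (63.38240051269531, 85.58965301513672), 84.4006576538086)
tape 0.69 [458.8, 308.6, 63.3, 61.1] ((491.8999938964844, 336.79998779296875), (64.1942367553711, 55.97230911254883), 18.434947967529297)
weight 0.83 [138.5, 313.0, 40.0, 30.2] ((157.0, 329.5), (31.0, 34.0), 90.0)
scene 43.84719794701573 316.1643448001011 241.9726848945498 [ 2.05134231  1.50346055 -0.51615656] [-200.25892139 -427.41420419 1513.78288494]
{'time_s': 0.35, 'q': array([ 9.84521864e-01,  5.27788657e-01,  1.43295595e+00, -5.12008976e-06,
        1.18142075e+00, -1.78497148e-01]), 'qd': array([ 6.70732244e-04, -1.57503654e-03, -7.67259720e-04,  1.66685360e-03,
        1.95451553e-05, -1.06518460e-04]), 'tau': array([ 1.96708411e-04, -4.39504051e+01, -1.76592761e+01,  6.32790872e-02,
        5.40214987e-02, -1.13228277e-04]), 'tcp_pos': array([247.72488471, 573.60813165, 222.28926357]), 'orientation': array([-1.04651600e-04,  2.02478002e-01,  9.79286769e-01, -2.66556296e-04]), 'wrist_force': array([1.16585062, 0.19369789, 0.67225634]), 'torque': array([-0.0001466 ,  0.0469278 ,  0.01827543]), 'opening': 86.8864216990463}
```

View pics/top0.png

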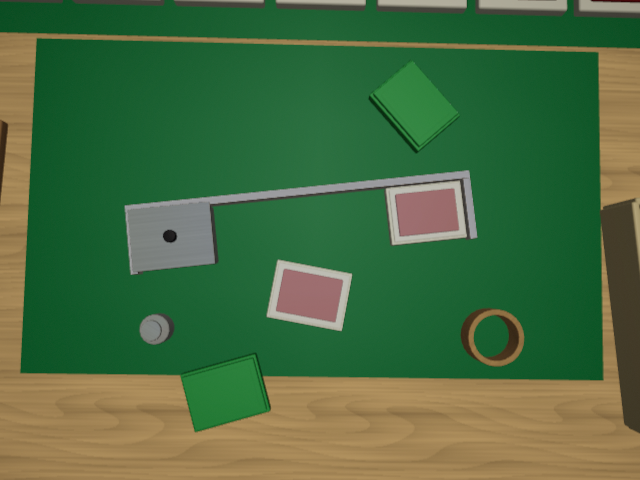

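View pics/scene0.png

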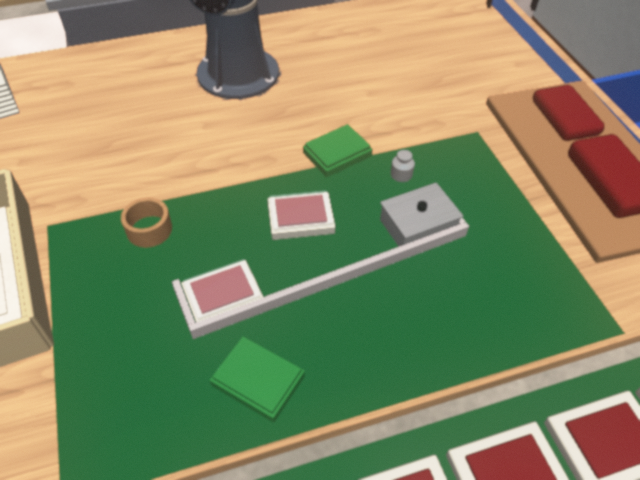

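The top view shows two white-and-red packs. The one at (309,295) is askew in front of the row, so it is the pack to push. The one at (427,213) is square at the right cheek, so it is the neighbour. The green ones at (225,392) and (414,106) are look-alikes. The pan is at (172,237), the weight at (156,329) and the tape at (493,337).

```bash
cat >> h.py <<'E'
from scipy.optimize import minimize
def box(x,y,a,z=True):
    P=[]
    for hx,hy,zs in((47.5,62.5,(0,22)),(43.5,58.5,(32,))):
        for zz in zs:
            for sx,sy in((1,1),(1,-1),(-1,-1),(-1,1)):
                P.append([x+sx*hx*np.cos(a)-sy*hy*np.sin(a),y+sx*hx*np.sin(a)+sy*hy*np.cos(a),zz])
    return np.array(P)
def hullmask(c,P,S=4):
    m=np.zeros((480*S,640*S),np.uint8); q=proj(c,P)*S+(S-1)/2
    cv2.fillConvexPoly(m,cv2.convexHull(np.round(q).astype(np.int32)),1); return m
def fit(c,mask,x0,S=4):
    M=cv2.resize(mask.astype(np.float32),None,fx=S,fy=S,interpolation=cv2.INTER_LINEAR)>.5
    cost=lambda p:np.logical_xor(hullmask(c,box(p[0],p[1],p[2]/100),S)>0,M).sum()
    b=None
    for k in range(3):
        r=minimize(cost,x0,method='Nelder-Mead',options=dict(initial_simplex=np.array(x0)+np.array([[0,0,0],[12,0,0],[0,12,0],[0,0,10]])*(.5**k)))
        x0=r.x
    return r.x[0],r.x[1],r.x[2]/100,r.fun/M.sum()
def packmask(c,uv,rad=60):
    im=c['color'].astype(int); B,G,Rr=im[...,0],im[...,1],im[...,2]
    m=(Rr>G-10)&(Rr>110)   # white or red, not green
    w=np.zeros(m.shape,np.uint8); w[m]=1
    z=np.zeros_like(w); cv2.circle(z,(int(uv[0]),int(uv[1])),rad,1,-1); w&=z
    n,l,s,_=cv2.connectedComponentsWithStats(w); lab=1+np.argmax(s[1:,4])
    return l==lab
E
python3 - <<'E'
from h import *
c=vision.camera('top'); R=cv2.Rodrigues(c['rvec'])[0]; print('cam',-R.T@c['tvec'])
im=c['color']
p0=ray2plane(c,[309,295],15)[0]; m=packmask(c,(309,295)); print(p0,m.sum())
pk=fit(c,m,[p0[0],p0[1],-25]); print('pack',pk)
n0=ray2plane(c,[427,213],15)[0]
for u in [(125,207),(469,171),(133,273),(477,238)]: print(u,ray2plane(c,u,30)[0])
print('n0',n0)
print('bgr samples', im[213,390],im[200,392],im[190,300],im[186,300],im[205,472])
print('pan',ray2plane(c,[172,237],50)[0],'weight',ray2plane(c,[155,329],50),'tape',ray2plane(c,[495,337],48),'green',ray2plane(c,[225,392],30))
# rail edge profile columns
for u in(240,290,340,370): print(u,[int(x) for x in im[174:214,u,2]])
S=5; cr=cv2.resize(im[165:265,370:490],None,fx=S,fy=S,interpolation=cv2.INTER_CUBIC); cv2.imwrite('pics/n.png',cr)
E
```

```text
cam [535.85603136  13.97565761 952.47695563]
[513.68190832  12.49625773  15.        ] 4473
pack (np.float64(513.8845712649611), np.float64(12.035416736670054), np.float64(-0.17051661635012977), np.float64(0.022972444245710134))
(125, 207) [650.79291023 311.18582336  30.        ]
(469, 171) [ 720.54921668 -246.27329604   30.        ]
(133, 273) [544.85369858 294.53690941  30.        ]
(477, 238) [ 610.60327382 -259.28086292   30.        ]
n0 [ 651.88670247 -180.49519665   15.        ]
bgr samples [167 183 183] [179 188 188] [159 156 156] [ 65 111  44] [149 148 146]
pan [602.18865156 229.58892893  50.        ] weight [[458.16359329 251.29440146  50.        ]] tape [[ 452.78873089 -282.28993966   48.        ]] green [[358.89015138 142.97598455  30.        ]]
240 [38, 39, 37, 37, 38, 37, 38, 37, 38, 38, 39, 37, 38, 35, 36, 39, 37, 37, 38, 100, 146, 156, 155, 155, 154, 157, 136, 72, 65, 54, 37, 37, 38, 38, 37, 37, 37, 36, 38, 38]
290 [42, 42, 42, 42, 42, 42, 43, 42, 42, 43, 40, 42, 42, 43, 121, 160, 155, 156, 157, 157, 158, 136, 68, 66, 58, 42, 43, 42, 42, 42, 42, 44, 42, 43, 43, 42, 42, 42, 42, 42]
340 [43, 42, 44, 43, 43, 43, 42, 42, 44, 117, 156, 155, 154, 154, 155, 157, 132, 59, 65, 57, 44, 44, 43, 43, 44, 43, 42, 43, 43, 43, 43, 43, 43, 43, 43, 43, 44, 44, 43, 43]
370 [40, 40, 41, 40, 39, 40, 117, 158, 156, 155, 154, 155, 157, 132, 55, 62, 52, 39, 40, 41, 40, 41, 39, 39, 39, 40, 40, 41, 41, 41, 41, 41, 41, 41, 40, 41, 41, 40, 39, 40]
```

View pics/n.png

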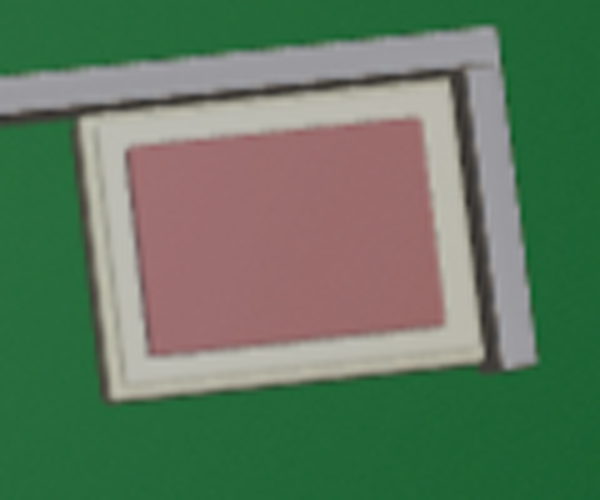

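```bash
cat >> h.py <<'E'
def nbmask(c):
    im=c['color'].astype(int); m=((im[...,2]-im[...,0]>6)&(im[...,2]>110)).astype(np.uint8)
    return m
GA=None
def guide(c):
    im=c['color'][...,2].astype(float); pts=[];back=[]
    for u in range(225,376,5):
        col=im[160:225,u]; i=np.argmax(col>100); back.append((u,160+i-1+(100-col[i-1])/(col[i]-col[i-1])))
        j=i+int(np.argmax(col[i:]<105)); pts.append((u,160+j-1+(col[j-1]-105)/(col[j-1]-col[j])))
    return ray2plane(c,pts,30),ray2plane(c,back,30)
E
python3 - <<'E'
from h import *
c=vision.camera('top')
F,B=guide(c)
for P in(F,B):
    k=np.polyfit(P[:,1],P[:,0],1); print('line x=',k,'yaw',-np.arctan(k[0]),'res',np.std(P[:,0]-np.polyval(k,P[:,1])))
k=np.polyfit(F[:,1],F[:,0],1); a=-np.arctan(k[0])
m=nbmask(c); z=np.zeros_like(m); cv2.circle(z,(427,213),55,1,-1); m&=z
n,l,s,_=cv2.connectedComponentsWithStats(m); m=l==1+np.argmax(s[1:,4]); print(m.sum())
nb=fit(c,m,[649,-180,a*100]); print('nb',nb)
pk=fit(c,packmask(c,(309,295)),[514,12,-17]); print('pk',pk)
ex=np.array([np.cos(a),np.sin(a)]); ey=np.array([-np.sin(a),np.cos(a)])
O=np.array([np.polyval(k,0),0])
for p in(nb,pk): d=np.array(p[:2])-O; print('guide frame',d@ex,d@ey,p[2]-a)
# cheek inner edge and pan estimates in guide frame
for q in[(231,602),]: pass
for nm,q in dict(pan=(602,229.6),weight=(458,251),tape=(453,-282),green=(359,143),lcorner=(650.8,311.2),rcorner=(720.5,-246.3)).items():
    d=np.array(q)-O; print(nm,d@ex,d@ey)
print('O',O,'ex',ex,'ey',ey)
E
```

```text
line x= [-1.12525604e-01  6.80514764e+02] yaw 0.11205424638715775 res 2.9858338294414626
line x= [-1.22688831e-01  6.92523250e+02] yaw 0.12207873802114075 res 0.23096872504033758
4339
nb (np.float64(653.2696020206697), np.float64(-179.32335755688123), np.float64(0.12995681693534195), np.float64(0.04684528954191876))
pk (np.float64(514.0679701930587), np.float64(12.255295306716885), np.float64(-0.17279317912961267), np.float64(0.023664335664335664))
guide frame -47.12621365041059 -175.15217790069724 0.0179025705481842
guide frame -164.03253542708637 30.790499718948002 -0.28484742551677045
pan -52.34850947494179 236.93957410760476
weight -193.05246609573538 274.30742916049525
tape -257.6211144403101 -254.79075610473006
green -303.5081355667386 178.0549222751548
lcorner 5.269944516594659 312.5710077818727
rcorner 12.193226804081533 -249.2264718870626
O [680.51476436   0.        ] ex [0.99372849 0.1118199 ] ey [-0.1118199   0.99372849]
```

>>> jog_arm(
  deltas=[
    [[0,0,8,45,-45,0,0],[0,0,16,60,-90,0,0],[0,0,24,75,-140,0,0],[0,0,30.4,90,-190,0,0],[0,0,30.4,105,-240,0,0],[0,0,30.4,120,-290,0,0],[0,0,30.4,135,-340,0,0],[0,0,30.4,145,-390,0,0],[0,0,30.4,155,-440,0,0],[0,0,30.4,165,-490,0,0],[0,0,30.4,173,-540,0,0],[0,0,30.4,173,-573,0,0]],
  ],
)

```text
time_s: 1.65
tcp_pos: [421.2, 5.9, 223.0]
orientation: [0.001, -0.061, 0.998, -0.0]
wrist_force: [0.9, 0.3, -0.7]
opening: 87.0
```

>>> jog_arm(
  deltas=[
    [[0,0,0,0,-5,-45,0],[0,0,0,0,-5,-90,0],[0,0,0,0,-5,-135,0],[0,0,0,0,-5,-175,0],[0,0,0,0,-5,-195,0],[0,0,0,0,-5,-207,0],[0,0,0,0,-5,-212,0],[0,0,0,0,-5,-212,0],[0,0,0,0,-5,-212,0]],
  ],
)

```text
time_s: 2.55
tcp_pos: [421.8, 0.8, 11.5]
orientation: [0.002, -0.061, 0.998, -0.001]
wrist_force: [0.7, -0.1, 0.1]
opening: 86.8
```

```bash
python3 - <<'E'
from h import *
c=vision.camera('top'); cv2.imwrite('pics/t1.png',c['color'][150:450,100:500])
s=sensors.sense(); print(s['tcp_pos'],s['wrist_force'])
E
```

```text
[421.83717835   0.8143407   11.69898152] [-0.20134505 -0.87969756  0.30084189]
```

View pics/t1.png

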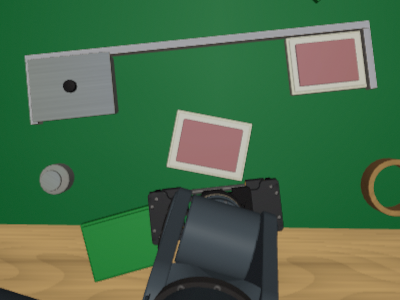

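>>> jog_arm(
  deltas=[
    [[0,0,0,7,0.9,0,0],[0,0,0,14,1.7,0,0],[0,0,0,20,2.5,0,0],[0,0,0,26,3.2,0,0],[0,0,0,32,3.9,0,0],[0,0,0,38,4.7,0,0],[0,0,0,44,5.4,0,0],[0,0,0,50,6.1,0,0],[0,0,0,56,6.9,0,0],[0,0,0,62,7.6,0,0],[0,0,0,68,8.3,0,0],[0,0,0,74,9.1,0,0]],
  ],
)

```text
time_s: 3.8
tcp_pos: [495.6, 10.2, 11.6]
orientation: [0.001, -0.062, 0.998, -0.0]
wrist_force: [-2.5, 0.2, 0.9]
opening: 87.1
```

```bash
cat >> h.py <<'E'
O=np.array([680.4,0]);ex=np.array([.9926,.1218]);ey=np.array([-.1218,.9926])
def gf(p): d=np.array(p[:2])-O; return np.round([d@ex,d@ey],1)
E
python3 - <<'E'
from h import *
c=vision.camera('top'); cv2.imwrite('pics/t2.png',c['color'][150:450,100:500])
s=sensors.sense(); print(s['tcp_pos'],gf(s['tcp_pos']),s['wrist_force'])
E
```

```text
[497.5083828    9.99588807  11.73171551] [-180.3   32.2] [0.17093467 0.30179637 0.45011824]
```

View pics/t2.png

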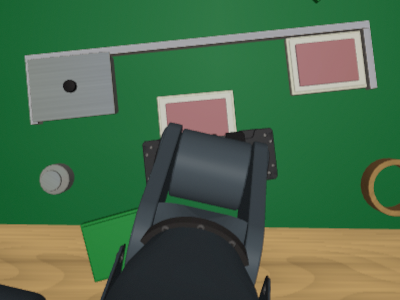

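```bash
python3 - <<'E'
from h import *
c=vision.camera('top'); im=c['color']
m=packmask(c,(297,262),70)
g=cv2.cornerSubPix(cv2.cvtColor(im,cv2.COLOR_BGR2GRAY),np.array([[[258,247]],[[334,241]]],np.float32),(5,5),(-1,-1),(3,30,.01))[:,0]
for z in(22,): P=ray2plane(c,g,z); print(g,[gf(p) for p in P])
E
```

```text
[[256.51886 245.2849 ]
 [331.98624 238.39023]] [array([-74.6, 109.1]), array([-76.2, -14.3])]
```

>>> jog_arm(
  deltas=[
    [[0,0,0,-7,-0.9,0,0],[0,0,0,-9,7,0,0],[0,0,0,-9,15,0,0],[0,0,0,-5,15.5,0,0],[0,0,0,0,16,0,0],[0,0,0,6,16.9,0,0],[0,0,0,12,17.6,0,0],[0,0,0,18,18.3,0,0],[0,0,0,24,19.1,0,0],[0,0,0,30,19.8,0,0],[0,0,0,36,20.5,0,0],[0,0,0,42,21.3,0,0]],
  ],
)

```text
time_s: 5.1
tcp_pos: [539.8, 31.2, 11.7]
orientation: [0.003, -0.062, 0.998, -0.001]
wrist_force: [-1.1, 0.1, 1.3]
opening: 87.0
```

>>> jog_arm(
  deltas=[
    [[0,0,0,6,0.7,0,0],[0,0,0,12,1.5,0,0],[0,0,0,17,2.1,0,0],[0,0,0,21,2.6,0,0],[0,0,0,23,2.8,0,0],[0,0,0,23,2.8,0,0]],
  ],
)

```text
time_s: 5.7
tcp_pos: [563.6, 34.0, 11.7]
orientation: [0.004, -0.062, 0.998, -0.001]
wrist_force: [-0.8, 0.1, -0.1]
opening: 87.2
```

```bash
python3 - <<'E'
from h import *
c=vision.camera('top'); cv2.imwrite('pics/t3.png',cv2.resize(c['color'][160:300,200:480],None,fx=2.5,fy=2.5,interpolation=cv2.INTER_CUBIC))
s=sensors.sense(); print(s['tcp_pos'],gf(s['tcp_pos']),s['wrist_force'])
E
```

```text
[563.54205561  33.99191842  11.75494404] [-111.9   48. ] [ 0.25006853 -0.61475258 -0.18159203]
```

View pics/t3.png

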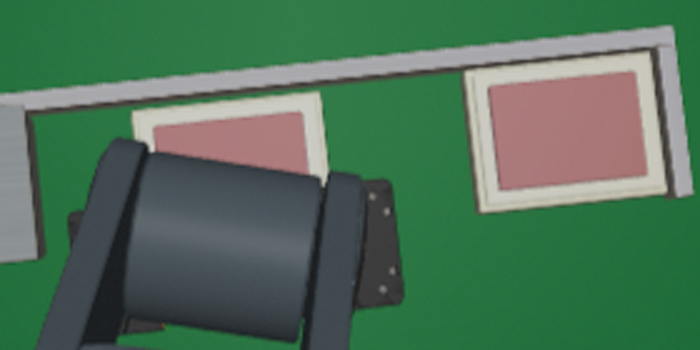

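>>> jog_arm(
  deltas=[
    [[0,0,0,2,0.2,0,0],[0,0,0,4,0.5,0,0],[0,0,0,5,0.6,0,0],[0,0,0,6,0.7,0,0],[0,0,0,7,0.9,0,0]],
  ],
)

```text
time_s: 6.25
tcp_pos: [569.6, 34.8, 11.7]
orientation: [0.003, -0.062, 0.998, -0.001]
wrist_force: [-4.7, -2.0, 3.3]
opening: 87.1
```

>>> jog_arm(
  deltas=[
    [[0,0,0,0.5,0.1,0,0],[0,0,0,1,0.1,0,0]],
  ],
)

```text
time_s: 6.45
tcp_pos: [569.6, 34.8, 11.7]
orientation: [0.002, -0.062, 0.998, -0.001]
wrist_force: [-5.5, -0.5, 4.0]
opening: 86.6
```

```bash
python3 - <<'E'
from h import *
c=vision.camera('top'); 
s=sensors.sense(); print(s['q'],gf(s['tcp_pos']),s['wrist_force'])
im=c['color']; cv2.imwrite('pics/t4.png',cv2.resize(im[165:265,230:390],None,fx=5,fy=5,interpolation=cv2.INTER_CUBIC))
E
```

```text
[-0.1340238   0.76921432  1.71292854 -0.00215841  0.65607959 -1.82636721] [-105.7   48. ] [-4.9722971  -1.73397249  3.831591  ]
```

>>> jog_arm(
  deltas=[
    [[0,0,0,-10,-1.2,0,0],[0,0,0,-12,-1.2,40,0],[0,0,0,-12,-1.2,80,0.2],[0,0,-8,-5,10,110,0.42],[0,0,-16,0,20,118,0.42],[0,0,-24,5,35,118,0.42],[0,0,-32,10,50,118,0.42],[0,0,-40,20,65,118,0.42],[0,0,-48,30,80,118,0.42],[0,0,-56,39,95,118,0.42],[0,0,-64,39,95,118,0.42],[0,0,-72,39,95,118,0.42]],
  ],
)

```text
time_s: 7.7
tcp_pos: [609.7, 130.8, 129.7]
orientation: [0.002, 0.539, 0.842, -0.0]
wrist_force: [-0.7, -0.1, 0.3]
opening: 50.4
```

>>> jog_arm(
  deltas=[
    [[0,0,-8,0,0,0,0.42],[0,0,-16,0,0,0,0.42],[0,0,-18,0,0,0,0.42],[0,0,-18,0,0,0,0.42]],
  ],
)

```text
time_s: 8.1
tcp_pos: [610.5, 130.9, 129.7]
orientation: [0.003, 0.664, 0.748, 0.0]
wrist_force: [0.5, -0.5, 0.8]
opening: 50.4
```

```bash
python3 - <<'E'
from h import *
from scipy.spatial.transform import Rotation as Ro
c=vision.camera('top'); 
s=sensors.sense(); print(gf(s['tcp_pos']),s['tcp_pos'],s['opening'])
q=s['orientation'];print(Ro.from_quat(np.r_[q[1:],q[0]]).as_matrix().round(4))
im=c['color']; cv2.imwrite('pics/t5.png',cv2.resize(im[150:350,120:400],None,fx=2.5,fy=2.5,interpolation=cv2.INTER_CUBIC))
E
```

```text
[-53.6 138.5] [610.33857203 130.88584758 129.70102918] 50.63661250496769
[[-0.1193  0.9929  0.0038]
 [ 0.9929  0.1193 -0.0031]
 [-0.0035  0.0034 -1.    ]]
```

View pics/t5.png

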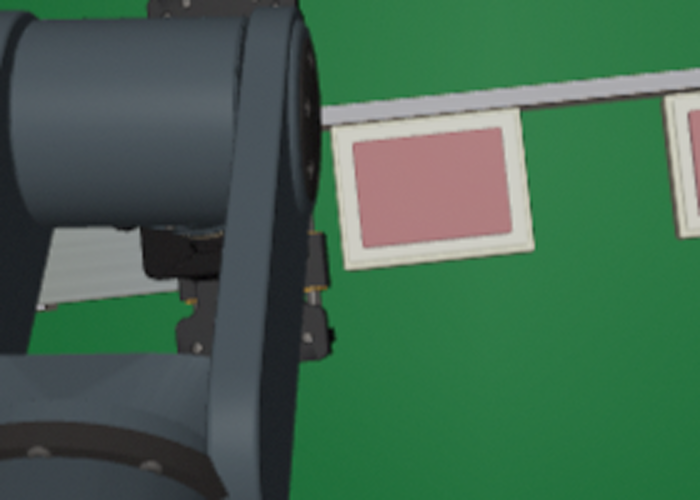

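Pack flush with the rail. Gripper is in the gap between it and the pan.

```bash
python3 - <<'E'
from h import *
c=vision.camera('top')
def comp(uv):
    m=nbmask(c); z=np.zeros_like(m); cv2.circle(z,uv,52,1,-1); m&=z
    n,l,s,_=cv2.connectedComponentsWithStats(m); return l==1+np.argmax(s[1:,4])
for uv,x0 in(((293,224),[625,42,12]),((427,213),[653,-179,12])):
    r=fit(c,comp(uv),x0); print(gf(r),r[2]-.122,r[3])
E
```

```text
[-46.6  47.4] 0.0028176504841869038 0.016907942540942373
[ -49.  -174.3] -0.0020000000000000018 0.03704549346423883
```

>>> jog_arm(
  deltas=[
    [[0,0,0,0,0,-40,0.42],[0,0,0,0,0,-80,0.42],[0,0,0,0,0,-105,0.42],[0,0,0,0,0,-115,0.42],[0,0,0,0,0,-118,0.42],[0,0,0,0,0,-118,0.42]],
  ],
)

```text
time_s: 8.8
tcp_pos: [611.0, 130.9, 12.2]
orientation: [0.003, 0.664, 0.748, 0.0]
wrist_force: [0.2, -0.0, -0.5]
opening: 50.7
```

>>> jog_arm(
  deltas=[
    [[0,0,0,1.1,-9,0,0.42],[0,0,0,1.8,-15,0,0.42],[0,0,0,2.6,-21,0,0.42],[0,0,0,3.4,-28,0,0.42],[0,0,0,4.3,-35,0,0.42],[0,0,0,5.2,-42,0,0.42],[0,0,0,6,-49,0,0.42],[0,0,0,6.9,-56,0,0.42],[0,0,0,7.7,-63,0,0.42],[0,0,0,8.6,-70,0,0.42],[0,0,0,9.5,-77,0,0.42],[0,0,0,10.3,-84,0,0.42]],
  ],
)

```text
time_s: 10.0
tcp_pos: [621.3, 46.3, 12.2]
orientation: [0.003, 0.664, 0.748, 0.0]
wrist_force: [-0.7, 2.9, 1.2]
opening: 50.7
```

>>> jog_arm(
  deltas=[
    [[0,0,0,0.9,-7,0,0.42],[0,0,0,1.7,-14,0,0.42],[0,0,0,2.5,-20,0,0.42],[0,0,0,2.8,-23,0,0.42],[0,0,0,2.8,-23,0,0.42]],
  ],
)

```text
time_s: 10.5
tcp_pos: [624.2, 22.3, 12.0]
orientation: [0.003, 0.664, 0.748, 0.0]
wrist_force: [-0.9, 0.6, -0.3]
opening: 50.6
```

```bash
cat >> h.py <<'E'
def comp(c,uv,r=52):
    m=nbmask(c); z=np.zeros_like(m); cv2.circle(z,uv,r,1,-1); m&=z
    n,l,s,_=cv2.connectedComponentsWithStats(m); return l==1+np.argmax(s[1:,4])
E
python3 - <<'E'
from h import *
c=vision.camera('top'); s=sensors.sense(); print(gf(s['tcp_pos']),s['wrist_force'])
im=c['color']; cv2.imwrite('pics/t6.png',cv2.resize(im[165:265,330:490],None,fx=5,fy=5,interpolation=cv2.INTER_CUBIC))
E
```

```text
[-53.2  29.3] [-0.27068913  0.0134924   0.27735912]
```

View pics/t6.png

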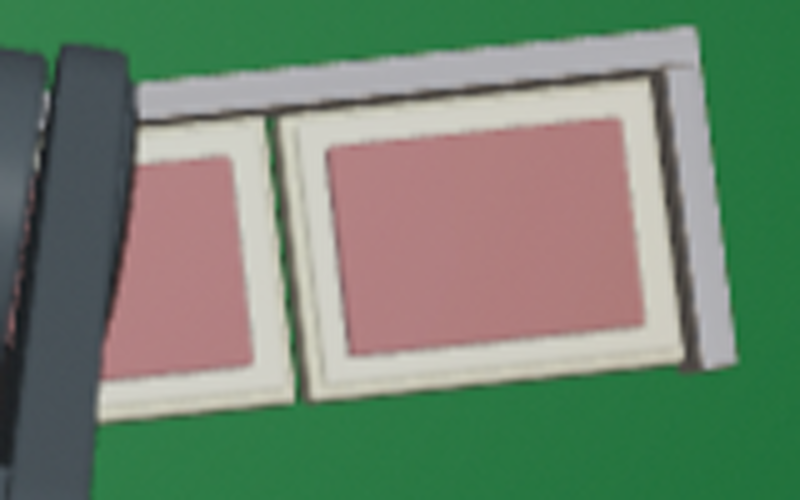

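```bash
cat >> h.py <<'E'
def gap():
    c=vision.camera('top'); im=c['color'].astype(np.float32); out=[]
    s=np.arange(-135,-95,.25)
    for xs in(-80,-65,-50,-35,-20):
        P=np.array([[*(O+xs*ex+y*ey),22] for y in s]); uv=proj(c,P).astype(np.float32)
        v=cv2.remap(im[...,0],uv[None,:,0],uv[None,:,1],cv2.INTER_CUBIC)[0]  # blue: white vs green
        i0=30+np.argmin(v[30:130]); hi=np.percentile(v[max(0,i0-40):i0+40],70)
        w=slice(max(0,i0-22),i0+23); out.append((s[i0],round(float(np.clip(hi-v[w],0,None).sum()*.25/(hi-60)),2),int(v[i0])))
    st=sensors.sense(); print(gf(st['tcp_pos']),st['wrist_force'].round(1),out)
    cv2.imwrite('pics/gap.png',cv2.resize(c['color'][165:265,330:490],None,fx=5,fy=5,interpolation=cv2.INTER_CUBIC))
E
python3 -c "from h import *;gap()"
```

```text
[-53.2  29.5] [ 1.2  0.3 -0.2] [(np.float64(-106.75), 4.79, 52), (np.float64(-106.75), 4.79, 51), (np.float64(-106.75), 4.8, 51), (np.float64(-106.75), 4.81, 50), (np.float64(-107.0), 4.77, 49)]
```

>>> jog_arm(
  deltas=[
    [[0,0,0,0.1,-1,0,0.42],[0,0,0,0.2,-2,0,0.42],[0,0,0,0.2,-2,0,0.42]],
  ],
)

```text
time_s: 10.9
tcp_pos: [624.0, 21.0, 11.8]
orientation: [0.003, 0.663, 0.748, -0.0]
wrist_force: [-0.2, 1.3, -0.9]
opening: 50.5
```

```bash
python3 -c "from h import *;gap()"
```

```text
[-53.4  27.7] [-1.1  0.4 -0.3] [(np.float64(-108.25), 3.6, 63), (np.float64(-108.25), 3.6, 61), (np.float64(-108.25), 3.55, 63), (np.float64(-108.25), 3.58, 63), (np.float64(-108.5), 3.56, 65)]
```

>>> jog_arm(
  deltas=[
    [[0,0,0,0.1,-1,0,0.42],[0,0,0,0.2,-2,0,0.42],[0,0,0,0.2,-2,0,0.42]],
  ],
)

```text
time_s: 11.25
tcp_pos: [624.2, 18.8, 11.8]
orientation: [0.003, 0.663, 0.748, -0.0]
wrist_force: [0.6, 1.4, 0.2]
opening: 50.2
```

```bash
python3 -c "from h import *;gap()"
```

```text
[-53.5  25.5] [0.1 1.  0.5] [(np.float64(-109.5), 2.41, 95), (np.float64(-109.5), 2.36, 97), (np.float64(-109.5), 2.37, 97), (np.float64(-109.5), 2.36, 97), (np.float64(-109.75), 2.41, 97)]
```

>>> jog_arm(
  deltas=[
    [[0,0,0,0.1,-1,0,0.42],[0,0,0,0.1,-1,0,0.42]],
  ],
)

```text
time_s: 11.5
tcp_pos: [624.3, 17.9, 11.8]
orientation: [0.003, 0.663, 0.748, -0.0]
wrist_force: [-0.3, 2.9, 0.9]
opening: 50.5
```

```bash
python3 -c "from h import *;gap()"
```

```text
[-53.5  24.6] [ 0.4  1.6 -1.1] [(np.float64(-126.25), 3.86, 118), (np.float64(-126.25), 3.81, 118), (np.float64(-126.25), 3.77, 118), (np.float64(-126.25), 3.99, 118), (np.float64(-126.25), 3.89, 120)]
```

```bash
sed -i 's/i0=30+np.argmin(v\[30:130\])/i0=80+np.argmin(v[80:124])/' h.py; python3 -c "from h import *;gap()"
```

```text
[-53.5  24.6] [-0.7  2.  -0.5] [(np.float64(-110.25), 1.62, 161), (np.float64(-110.5), 1.65, 162), (np.float64(-110.25), 1.58, 163), (np.float64(-109.75), 1.67, 145), (np.float64(-109.75), 1.69, 144)]
```

>>> jog_arm(
  deltas=[
    [[0,0,0,0.1,-0.6,0,0.42],[0,0,0,0.1,-0.6,0,0.42]],
  ],
)

```text
time_s: 11.8
tcp_pos: [624.3, 17.7, 11.8]
orientation: [0.002, 0.663, 0.748, 0.0]
wrist_force: [-0.4, 3.3, 0.8]
opening: 50.6
```

```bash
python3 -c "from h import *;gap()"
```

```text
[-53.5  24.3] [0.2 3.8 1.4] [(np.float64(-110.75), 1.63, 153), (np.float64(-111.0), 1.68, 156), (np.float64(-111.0), 1.64, 159), (np.float64(-111.0), 1.55, 160), (np.float64(-111.0), 1.54, 162)]
```

View pics/gap.png

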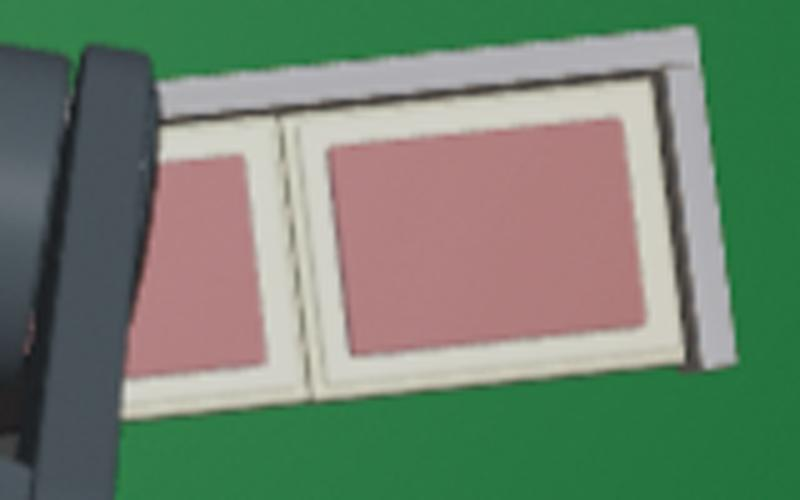

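The seam is closed, with the force up to about 4 N and the neighbour visibly unmoved. I'll retreat and check the fit to the rail.

>>> jog_arm(
  deltas=[
    [[0,0,0,-0.6,5,0,0.42],[0,0,0,-2,16,0,0.42],[0,0,0,-2,16,40,0.42],[0,0,0,-4,30,85,0.42],[0,0,0,-12,75,120,0.42],[0,0,0,-16,120,140,0.42],[0,0,0,-16,160,150,0.42],[0,0,0,-16,160,150,0.42]],
  ],
)

```text
time_s: 12.65
tcp_pos: [608.9, 183.9, 164.8]
orientation: [0.004, 0.661, 0.75, 0.003]
wrist_force: [0.3, -0.3, 0.4]
opening: 50.3
```

```bash
python3 - <<'E'
from h import *
c=vision.camera('top'); im=c['color']
cv2.imwrite('pics/t7.png',cv2.resize(im[165:265,330:490],None,fx=5,fy=5,interpolation=cv2.INTER_CUBIC))
m=nbmask(c); z=np.zeros_like(m); z[165:265,335:475]=1; m&=z
n,l,s,_=cv2.connectedComponentsWithStats(m); m=l==1+np.argmax(s[1:,4]); print(m.sum())
M=cv2.resize(m.astype(np.float32),None,fx=4,fy=4)>.5
def cost(p):
    h=(hullmask(c,box(p[0],p[1],p[2]/100))>0)|(hullmask(c,box(p[3],p[4],p[5]/100))>0); return (h^M).sum()
w=lambda x,y:list(O+x*ex+y*ey)
x0=np.array([*w(-47,-50),12.2,*w(-49,-174.5),12.2])
for k in range(3):
    r=minimize(cost,x0,method='Nelder-Mead',options=dict(initial_simplex=np.vstack([x0]+[x0+6*.5**k*e for e in np.eye(6)]),maxiter=600)); x0=r.x
print('pack',gf(x0[:2]),x0[2]/100-.122,'nb',gf(x0[3:5]),x0[5]/100-.122,r.fun/M.sum())
E
```

```text
7501
pack [-48.6 -85.2] -0.008338996466521698 nb [ -49.  -172.2] -0.0003778408295573715 0.0238642802386428
```

View pics/t7.png

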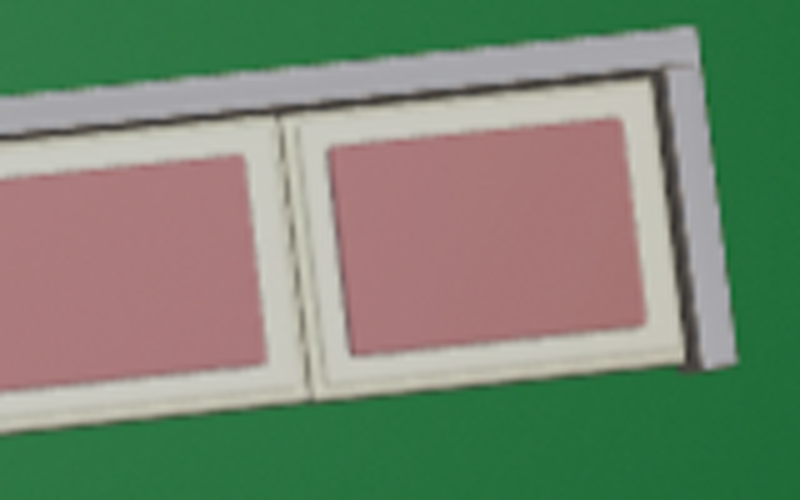

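```bash
python3 - <<'E'
from h import *
c=vision.camera('top'); im=c['color']
m=nbmask(c); z=np.zeros_like(m); z[165:275,280:475]=1; m&=z
n,l,s,_=cv2.connectedComponentsWithStats(m); i=1+np.argmax(s[1:,4]); m=l==i; print(s[i])
M=cv2.resize(m.astype(np.float32),None,fx=4,fy=4)>.5
def cost(p):
    h=(hullmask(c,box(p[0],p[1],p[2]/100))>0)|(hullmask(c,box(p[3],p[4],p[5]/100))>0); return (h^M).sum()
w=lambda x,y:list(O+x*ex+y*ey)
x0=np.array([*w(-47,-50),12.2,*w(-49,-174.5),12.2])
for k in range(3):
    r=minimize(cost,x0,method='Nelder-Mead',options=dict(initial_simplex=np.vstack([x0]+[x0+6*.5**k*e for e in np.eye(6)]),maxiter=600)); x0=r.x
print('pack',gf(x0[:2]),x0[2]/100-.122,'nb',gf(x0[3:5]),x0[5]/100-.122,r.fun/M.sum())
# front & rail-side edges of tray: crossing of blue channel along x' (plane z=22 / rail side z=22)
B=im[...,0].astype(np.float32)
def cross(y,lo,hi,thr,up):
    xs=np.arange(lo,hi,.1); uv=proj(c,np.array([[*(O+x*ex+y*ey),22] for x in xs])).astype(np.float32)
    v=cv2.remap(B,uv[None,:,0],uv[None,:,1],cv2.INTER_CUBIC)[0]; k=np.argmax(v>thr) if up else np.argmax(v<thr); return xs[k]
for y in(0,-20,-40,-60,-80,-100,-120,-140,-160,-180,-200,-220):
    print(y,'front',round(cross(y,-106,-85,110,True),1),'back',round(cross(y,-12,10,115,False),1))
E
```

```text
[ 310  180  157   73 8770]
pack [-48.6 -48.6] -0.0029830150821512774 nb [ -48.8 -172. ] -0.0038356353902141704 0.01408249950112603
0 front -96.2 back -1.5
-20 front -96.3 back -1.4
-40 front -96.6 back -1.8
-60 front -96.4 back -1.9
-80 front -96.4 back -1.9
-100 front -96.5 back -1.4
-120 front -96.9 back -1.7
-140 front -97.0 back -2.0
-160 front -96.9 back -2.4
-180 front -96.7 back -2.4
-200 front -97.0 back -2.2
-220 front -97.1 back -2.0
```

>>> jog_arm(
  deltas=[
    [[0,0,8,-5,-20,0,0.31],[0,0,16,-10,-40,0,0.31],[0,0,24,-15,-65,0,0.31],[0,0,32,-20,-90,0,0.31],[0,0,40,-25,-115,0,0.31],[0,0,48,-30,-140,0,0.31],[0,0,56,-35,-165,0,0.31],[0,0,64,-40,-190,0,0.31],[0,0,72,-45,-215,0,0.31],[0,0,80,-51.5,-240,0,0.31],[0,0,88,-51.5,-248.3,0,0.31],[0,0,89.8,-51.5,-248.3,0,0.31]],
  ],
)

```text
time_s: 13.95
tcp_pos: [555.3, -72.6, 161.2]
orientation: [0.001, -0.059, 0.998, 0.002]
wrist_force: [-0.2, 0.3, 0.3]
opening: 60.0
```

>>> jog_arm(
  deltas=[
    [[0,0,0,0,0,0,0.31],[0,0,0,0,0,-40,0.31],[0,0,0,0,0,-80,0.31],[0,0,0,0,0,-120,0.31],[0,0,0,0,0,-142,0.31],[0,0,0,0,0,-151,0.31],[0,0,0,0,0,-153,0.31],[0,0,0,0,0,-153,0.31]],
  ],
)

```text
time_s: 14.75
tcp_pos: [555.6, -73.0, 8.6]
orientation: [0.002, -0.059, 0.998, 0.002]
wrist_force: [-0.5, -0.1, 0.8]
opening: 60.0
```

```bash
python3 -c "
from h import *
s=sensors.sense();print(gf(s['tcp_pos']),s['tcp_pos'],s['orientation'],s['wrist_force'],s['opening'])"
```

```text
[-132.7  -57.3] [555.62898451 -73.03040736   8.59332768] [ 0.00154801 -0.05893182  0.99825917  0.00181014] [-0.49694682 -0.06110343  0.81770026] 59.9921401335281
```

>>> jog_arm(
  deltas=[
    [[0,0,0.3,-1,8,3,0.31],[0,0,0.3,5,8.7,3,0.31],[0,0,0.3,11,9.4,3,0.31],[0,0,0.3,17,10.1,3,0.31],[0,0,0.3,21,10.6,3,0.31],[0,0,0.3,23,10.9,3,0.31],[0,0,0.3,24,11,3,0.31],[0,0,0.3,24.5,11,3,0.31],[0,0,0.3,24.5,11,3,0.31]],
  ],
)

```text
time_s: 15.65
tcp_pos: [579.8, -62.0, 11.4]
orientation: [0.001, -0.061, 0.998, 0.002]
wrist_force: [0.1, 1.0, -0.4]
opening: 60.4
```

>>> jog_arm(
  deltas=[
    [[0,0,0,0.5,0,0,0.31],[0,0,0,1,0.1,0,0.31],[0,0,0,1,0.1,0,0.31]],
  ],
)

```text
time_s: 15.95
tcp_pos: [580.2, -61.9, 11.3]
orientation: [0.001, -0.061, 0.998, 0.002]
wrist_force: [-1.5, -0.6, 0.2]
opening: 60.1
```

```bash
python3 -c "
from h import *
s=sensors.sense();print(gf(s['tcp_pos']),s['wrist_force'])"
```

```text
[-107.   -49.3] [-1.51935676 -0.59130997  0.24441744]
```

Contact is just starting. I'll creep forward until the force rises.

>>> jog_arm(
  deltas=[
    [[0,0,0,1,0.1,0,0.31],[0,0,0,1.5,0.2,0,0.31],[0,0,0,1.5,0.2,0,0.31]],
  ],
)

```text
time_s: 16.25
tcp_pos: [581.4, -61.6, 11.3]
orientation: [0.0, -0.062, 0.998, 0.002]
wrist_force: [-2.4, -0.6, 1.9]
opening: 60.1
```

>>> jog_arm(
  deltas=[
    [[0,0,0,1,0.1,0,0.31],[0,0,0,1.5,0.2,0,0.31],[0,0,0,1.5,0.2,0,0.31]],
  ],
)

```text
time_s: 16.55
tcp_pos: [581.4, -61.5, 11.2]
orientation: [-0.001, -0.062, 0.998, 0.002]
wrist_force: [-4.8, -2.7, 3.0]
opening: 60.2
```

```bash
python3 -c "
from h import *
s=sensors.sense();print(gf(s['tcp_pos']),s['wrist_force'])"
```

```text
[-105.7  -49. ] [-4.77503366 -2.65390733  3.01166676]
```

It stops at x' = -105.7, the same rail contact as before, so the pack is flush. I'll back off, lift, move aside and check.

>>> jog_arm(
  deltas=[
    [[0,0,0,-5,-0.6,0,0.31],[0,0,0,-20,-2,0,0.31],[0,0,0,-30,-3,20,0.31],[0,0,0,-40,-4,65,0.31],[0,0,0,-60,0,110,0.31],[0,0,0,-80,30,150,0.31],[0,0,0,-90,80,180,0.31],[0,0,0,-100,130,180,0.31],[0,0,0,-110,180,180,0.31],[0,0,0,-115,230,180,0.31],[0,0,0,-115,270,180,0.31],[0,0,0,-115,270,180,0.31]],
  ],
)

```text
time_s: 17.75
tcp_pos: [466.5, 214.1, 191.9]
orientation: [0.001, -0.065, 0.998, 0.004]
wrist_force: [0.5, -0.1, -0.0]
opening: 59.9
```

```bash
python3 - <<'E'
from h import *
gap(); c=vision.camera('top'); im=c['color']; cv2.imwrite('pics/t8.png',im)
m=nbmask(c); z=np.zeros_like(m); z[165:275,280:475]=1; m&=z
n,l,s,_=cv2.connectedComponentsWithStats(m); i=1+np.argmax(s[1:,4]); m=l==i
M=cv2.resize(m.astype(np.float32),None,fx=4,fy=4)>.5
def cost(p):
    h=(hullmask(c,box(p[0],p[1],p[2]/100))>0)|(hullmask(c,box(p[3],p[4],p[5]/100))>0); return (h^M).sum()
w=lambda x,y:list(O+x*ex+y*ey)
x0=np.array([*w(-47,-50),12.2,*w(-49,-174.5),12.2])
for k in range(3):
    r=minimize(cost,x0,method='Nelder-Mead',options=dict(initial_simplex=np.vstack([x0]+[x0+6*.5**k*e for e in np.eye(6)]),maxiter=600)); x0=r.x
print('pack',gf(x0[:2]),x0[2]/100-.122,'nb',gf(x0[3:5]),x0[5]/100-.122,r.fun/M.sum())
B=im[...,0].astype(np.float32)
def cross(y,lo,hi,thr):
    xs=np.arange(lo,hi,.1); uv=proj(c,np.array([[*(O+x*ex+y*ey),22] for x in xs])).astype(np.float32)
    v=cv2.remap(B,uv[None,:,0],uv[None,:,1],cv2.INTER_CUBIC)[0]; return xs[np.argmax(v>thr)]
print([(y,round(cross(y,-106,-85,110),1)) for y in range(0,-221,-20)])
print(sensors.sense()['wrist_force'])
E
```

```text
[-186.4  236.5] [-0.3 -0.4 -0.9] [(np.float64(-110.75), 1.96, 140), (np.float64(-110.75), 1.86, 142), (np.float64(-110.0), 1.93, 134), (np.float64(-110.0), 1.95, 133), (np.float64(-110.0), 1.93, 130)]
pack [-46.8 -48.5] -0.0034553870003843218 nb [ -49.  -172.2] -0.000618960011490019 0.01487399509664177
[(0, np.float64(-94.7)), (-20, np.float64(-94.7)), (-40, np.float64(-94.9)), (-60, np.float64(-94.7)), (-80, np.float64(-94.7)), (-100, np.float64(-94.8)), (-120, np.float64(-96.8)), (-140, np.float64(-97.0)), (-160, np.float64(-96.8)), (-180, np.float64(-96.7)), (-200, np.float64(-96.9)), (-220, np.float64(-97.0))]
[-0.04981954 -0.62730708  0.47516611]
```

View pics/t8.png

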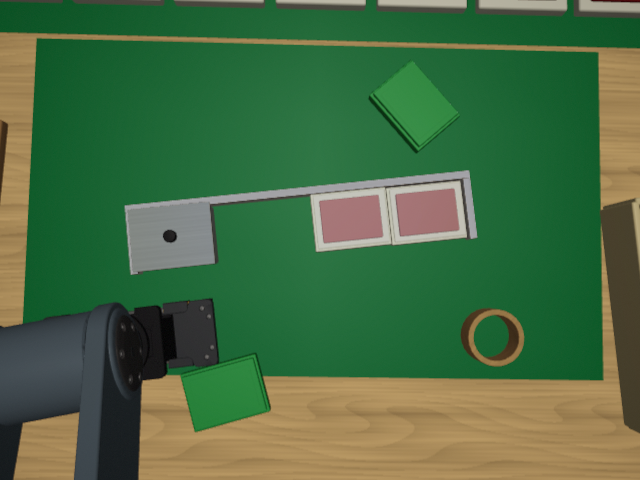

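```bash
python3 -c "
from h import *
print(manip.hand_in())"
```

```text
the job is handed in; nothing more can be done
None
```

I pushed the askew pack square against the back rail, slid it along to the neighbour, pressed it lightly against the rail again, and handed the job in. The run took about 18 s of the 48 s. It was never gripped or lifted, and the highest force I read was about 6 N.

**What the last checks showed:**
- **Rail:** the pack is flush. The final press stopped at the same point as the first rail contact, with about 5 N, and the yaw error is about 0.003 rad.
- **Neighbour:** it moved by less than about 1 mm by its outline. A two-pack fit put it 2 mm off the first measurement, but that fit read the same before and after the last press, so I take it as fitting noise.
- **Bystanders:** the pan, the tape and both green look-alikes are where they were in the last picture. The weight was hidden under the raised gripper in that picture, so I did not see it at the end. The arm never came near it at a low height.

**What disagreed:**
- **Side push:** sliding the pack sideways had drawn it about 1.7 mm off the rail, so I pressed it forward again.
- **Seam:** after that press the seam to the neighbour read about 0.3 mm wider than at contact. I left it, because another side push could have pulled the pack off the rail again.

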